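# Nip a case fan between the jaws of a bench caliper

### The arm

A 6-joint arm with a two-finger parallel gripper is mounted at the origin on a cart in front of the work surface, level with it; the furniture and walls round the work are solid. World frame = base frame: x ahead of the robot, y to its left, z up, the work surface at z = 0. Lengths are in m, angles in rad, forces in N, time in s.
With the tool pointing down it reaches from about 0.35 to 0.85 m from the base axis. Payload 8.1 kg.
Tool frame: the origin (TCP) lies midway between the tips of the shut fingers; the grasp point (between the pads) lies 19 mm behind it (robot.grip_point_offset is the distance from the TCP to the grasp point, in m); z points along the fingers, y is the line along which they close (so a half turn about z gives the same grasp; the last joint's range is limited). The gripper opens to 93 mm and grips with 3 to 60 N. Pads are 15 mm wide; open, the fingers measure 128 mm over their backs; the gripper's body (75 mm by 188 mm) begins 65 mm behind the grasp point.
Start: joints at [-1.394, 0.13, 1.488, -0, 1.523, -0.085], TCP at [0.155, -0.58, 0.219] pointing down, gripper open.
Joint ranges: [-2.96, 2.96], [-0.89, 2.26], [0.02, 2.5], [-1.34, 4.48], [0, 2.73], [-2.66, 2.66]. Speed limits (rad/s): [2.39, 2.39, 2.79, 3.14, 3.14, 3.14].

### API

Orientations are given as a rotation vector (axis times angle).
In Python, from plant import robot, read_camera, job gives the robot as it stands.
- The arm moves only by the shell command python3 -m inch 'ROWS' [FORCE]. ROWS is JSON, one flat list of numbers, 5 for each row, row after row: the shift along the world's x, y, z in mm, then the turn about the world's z in degrees, then the opening in per cent of the stroke, from 0 (shut) to 100 (fully open). In form: [dx, dy, dz, yaw, hand, dx, dy, dz, yaw, hand, ...]. A call has 1 to 10 rows; each row is the pose to reach, as a shift and turn from the pose commanded when the call began; what a row does not reach only later rows make up. A row lasts 1/12 s, in which the tool goes at most 41.7 mm and 7.16 degrees, less where a joint would pass 70% of its speed; a pose out of reach is approached as far as the arm can. A call with a gripper value outside its range is refused whole. The fingers move at their own pace and stop on an object; FORCE is the grip in N (left out, the last holds). Time passes only in rows, so rows that repeat a pose let the fingers close. It gives the time, the measured TCP pose, the force, the opening and the grip force at its end, in the units of the state.
- robot.read_state(): the state, without advancing time (a new reading comes with each control period).
- read_camera(name): name is "scene" or "top"; returns a dict with "image" (384x512x3 uint8, blue, green, red), "K" (3x3 intrinsics, pixels), "D" ([k1, k2, p1, p2, k3] as OpenCV has them; the pictures are not rectified), "extrinsics" (4x4, takes a point from world to camera coordinates). Camera axes: x right, y down, z forward; pixel columns grow to the right and rows downward; lengths in m; the calibration is good to about 2 mm. A picture is of the moment at which its call begins. There is no depth.
- job.close_job(): hands the job in; it is judged then, once.
The state is a dict: "t": time; "q": joint angles; "dq": joint speeds; "joint_torque": joint torques, N m; "tool_pos": TCP position; "orientation": TCP orientation; "force": force on the tool from outside, world axes, zero at the start; "wrist_torque": the same for the moment, N m; "opening": finger opening in m; "gripper_force": force on a finger pad.
Only numpy, scipy, OpenCV 4.12 (cv2) and the standard library are available. Lean on these libraries where they do the work, as an engineer would, in place of code of your own. Each camera call takes 0.05 s, during which the arm holds its last target. There are 200 camera calls.

### The job

Check the size of the square black case fan with the bench caliper: lay the fan flat on the two white rest rails between the open jaws, centred across the rails and square to the jaws, and let go of it. Then slide the moving jaw in by its red knob until the fan bears on both jaws and stays snugly nipped when you let go, pressing gently so that the jaw is never forced or cocked out of square. Leave the other things on the bench where they are.

Things in the scene. Friction and masses are not known exactly. Their poses are not given: they have to be found in the camera images.
- fan_center (a point): Centre (half-way up) of the black square case fan, 60x60 mm, 14 mm thick, 0.06 kg, lying flat and loose on the bench at the start. x and y run along its sides, z up through its face. Grasp it by two opposite sides of the frame (60 mm apart). The mass varies.
- rest_spot (a point): Mid-way across the top of the caliper's two white rest rails, 16 mm above the bench. The fan's centre belongs 7 mm above it; there the fan clears both jaws. x: slide direction, from fixed to moving jaw; y: across to the beam; z up. Rails: 8 mm wide, at y = -18 and +18 mm, from x -66 to +59 mm. Pushed by the jaw the fan slides along them nearly without force.
- caliper: The caliper's blue base plate, fixed to the bench, in a new place and yaw each time. Origin on the bench; axes as rest_spot, which lies at x = -4, y = 0 here. Plate 8 mm high, x -107 to +123, y -55 to +95 mm. Steel beam along x at y = 68 mm, 16 mm wide, its top 14 mm above the bench.
- bracket (a point): Middle of the top of the fixed jaw's dark bracket, 32 mm above the bench, 14 mm thick in x, 110 mm long in y; axes as rest_spot. A screw carries the fixed jaw's steel face (64 mm wide, 18 to 32 mm above the bench, square to x): it stands anywhere from 25 to 49 mm in +x of this point. The setting differs each time and is not given: find it by feel.
- carriage (a joint): Slide of the caliper's carriage, m: at value q the moving jaw's face is at x = q - 0.066 in the frame of rest_spot (smaller = more closed). Range 0 to 0.145, starts at 0.118 to 0.135. The slide has about 4 N of friction: it stays where it is left and holds up to this force against the sprung jaw.
- knob_grip (a point): On the axis of the red upright knob on the carriage: 16 mm in diameter, from 26 mm (top of the carriage) to 60 mm above the bench; this point is 45 mm up. It stands over the beam, 20 mm in +x from the moving jaw's face. Axes as rest_spot. Grip it or push it along -x.
- jaw: Moving steel jaw. Origin on the knob's axis at bench height; axes as rest_spot while square. Its face is at x = -20 mm: a bar reaching to y = -95 mm, 18 to 32 mm above the bench. Sprung play about the knob's axis (10 N m/rad): pressed on the fan it yields 0.15 mm and cocks 0.004 rad per newton, and springs back. Snug at a few newtons; over 7 N it is being forced.
- screw_dish: Bystander, to be left alone: shallow white dish of screws, 95 mm across, 18 high. Origin at the centre of its underside.
- glue_pot: Bystander, to be left alone: small pale bottle, 28 mm across, 63 high. Origin at the centre of its underside.
- solder_spool: Bystander, to be left alone: spool of solder with black flanges, 52 mm across, 33 high. Origin at the centre of its underside.
- power_brick: Bystander, to be left alone: black power adapter, 108x48x29 mm. Origin at the centre of its underside.
Things that resemble listed ones, but are neither listed nor needed, are in the scene too. There is more than one size of the part that bears fan_center; the job needs the larger.

How it is judged:
On the way, in this order (a step that is already met when the one before it is completed fails the run):
1. the fan lies flat on the rest rails between the jaws, let go, and not yet touched by the moving jaw (z of fan_center in the frame of rest_spot between 0.004 and 0.011 m and y of fan_center in the frame of rest_spot between -0.012 and 0.012 m and angle between fan_center's own z axis and vertical below 0.05 rad and contact force between each of the fingers, jaw and fan below 0.05 N and x of fan_center in the frame of rest_spot between -0.025 and 0.025 m), for 0.2 s.
2. the moving jaw presses the fan against the fixed jaw with more than 1.2 N (z of fan_center in the frame of rest_spot between 0.004 and 0.011 m and y of fan_center in the frame of rest_spot between -0.012 and 0.012 m and angle between fan_center's own z axis and vertical below 0.05 rad and contact force between the fingers and fan below 0.05 N and contact force between jaw and fan above 1.2 N), for 0.2 s.
At the end, for the whole second after the job is handed in: Fan released and at rest, flat on the rails (centre 4-11 mm above them, within 12 mm of mid-way across, 8-42 mm from rest_spot towards the fixed jaw), square within 0.06 rad; the jaw still presses on it with over 1.0 N, so it bears on the fixed jaw; jaw square within 0.03 rad; carriage at rest (z of fan_center in the frame of rest_spot between 0.004 and 0.011 m and y of fan_center in the frame of rest_spot between -0.012 and 0.012 m and angle between fan_center's own z axis and vertical below 0.05 rad and contact force between the fingers and fan below 0.05 N and contact force between jaw and fan above 1 N and angle between the x axis of jaw and the x axis of rest_spot, either way round below 0.03 rad and angle between the z axis of fan_center and the z axis of rest_spot, either way round below 0.05 rad and x of fan_center in the frame of rest_spot between -0.042 and -0.008 m and (angle between the x axis of fan_center and the x axis of rest_spot, either way round below 0.06 rad or angle between the y axis of fan_center and the x axis of rest_spot, either way round below 0.06 rad) and linear speed of fan below 0.01 m/s and velocity of joint carriage between -0.003 and 0.003 m/s); the robot touches nothing.
It fails at once if the moving jaw is forced: it presses on the fan with more than 9 N (contact force between jaw and fan above 9 N).
It fails at once if the moving jaw is cocked more than 0.045 rad out of square (angle between the x axis of jaw and the x axis of rest_spot, either way round above 0.045 rad).
It fails at once if one of the other things on the bench is moved more than 25 mm (distance of any of screw_dish, glue_pot, solder_spool, power_brick from where it was at the start of the episode above 0.025 m).
It also fails if it takes over 51 s, if anything falls off the work surface, if the arm or the gripper's body presses on something with over 40 N, if the wrist force passes 120 N, or if a joint passes its speed limit or range.

## Working session

There is one attempt and no reset: what is moved stays moved. The work goes in short steps, Python scripts to look and compute and a shell command to move; the robot and the scene stay as the last step left them, time stands still between calls to the robot, and variables do not carry over. Pictures are saved under pics/ and viewed, at most 10 in all, crops included, and the job is handed in when it is done.

```bash
ls; mkdir -p pics; python3 - <<'E'
from plant import robot, read_camera
import cv2,pickle
for n in("top","scene"):
    c=read_camera(n); pickle.dump(c,open(n+'.pkl','wb'))
    cv2.imwrite(f'pics/{n}0.png',cv2.resize(c["image"],(800,600),interpolation=cv2.INTER_CUBIC))
s=robot.read_state();print(s['t'],s['tool_pos'],s['orientation'],s['opening'])
E
```

```text
pics
0.1 [ 0.15521796 -0.57904914  0.21768065] [-3.11306714e+00 -4.09827954e-01  1.04960243e-04] 0.09317705149332818
```

View pics/top0.png

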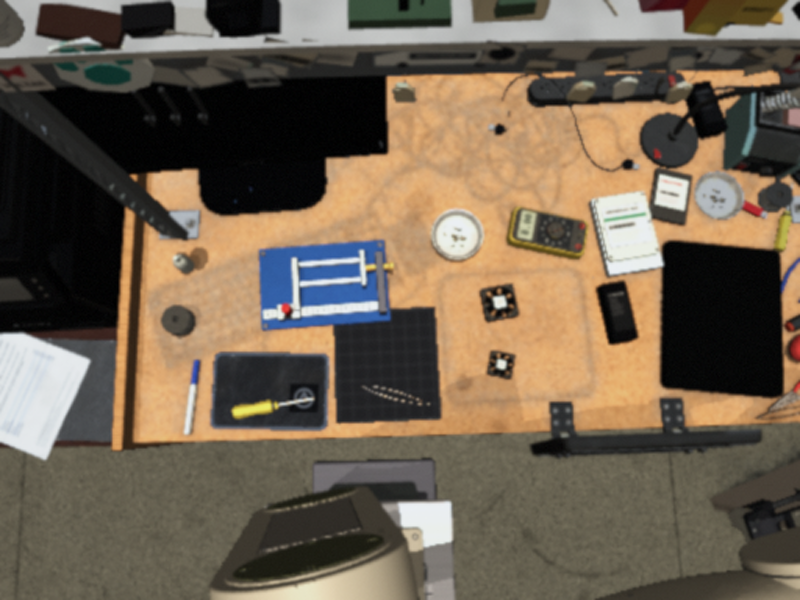

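View pics/scene0.png

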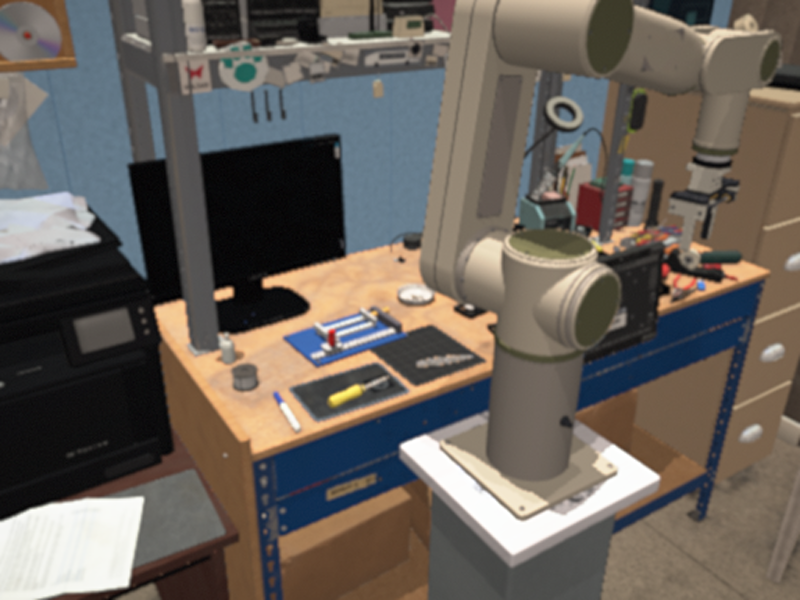

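The top view shows the caliper at (325,283) with its knob at (286,309) and its bracket at x≈382. The large fan is at (499,302) and the small one at (501,364). I'll enlarge crops to measure them.

```bash
cat > h.py <<'E'
import numpy as np,cv2,pickle
def ray(c,uv,z):
    """pixels -> world xy at height z"""
    n=cv2.undistortPoints(np.float64(uv).reshape(-1,1,2),c["K"],np.float64(c["D"])).reshape(-1,2)
    E=np.array(c["extrinsics"]);R,t=E[:3,:3],E[:3,3]
    o=-R.T@t; d=np.c_[n,np.ones(len(n))]@R
    return (o+d*((z-o[2])/d[:,2])[:,None])[:,:2]
def proj(c,p):
    E=np.array(c["extrinsics"])
    return cv2.projectPoints(np.float64(p).reshape(-1,1,3),cv2.Rodrigues(E[:3,:3])[0],E[:3,3],c["K"],np.float64(c["D"]))[0].reshape(-1,2)
def crop(c,u0,v0,w,h,f,name):
    im=cv2.resize(c["image"][v0:v0+h,u0:u0+w],None,fx=f,fy=f,interpolation=cv2.INTER_CUBIC)
    for i in range(0,w,10): cv2.putText(im,str(u0+i),(i*f,10),0,.35,(255,255,255),1);cv2.line(im,(i*f,12),(i*f,18),(255,255,255),1)
    for i in range(0,h,10): cv2.putText(im,str(v0+i),(0,i*f+4),0,.35,(255,255,255),1)
    cv2.imwrite('pics/'+name,im)
E
python3 - <<'E'
from h import *
c=pickle.load(open('top.pkl','rb'))
crop(c,160,148,100,70,8,'cal.png'); crop(c,295,172,50,70,8,'fan.png')
print(c['K'],c['D']); E=c['extrinsics']; print(-E[:3,:3].T@E[:3,3])
E
```

```text
[[398.69688068   0.         253.26440519]
 [  0.         398.69688068 186.6938808 ]
 [  0.           0.           1.        ]] [-0.04556435  0.          0.          0.          0.        ]
[ 0.2928805  -0.07091225  1.10325379]
```

View pics/cal.png

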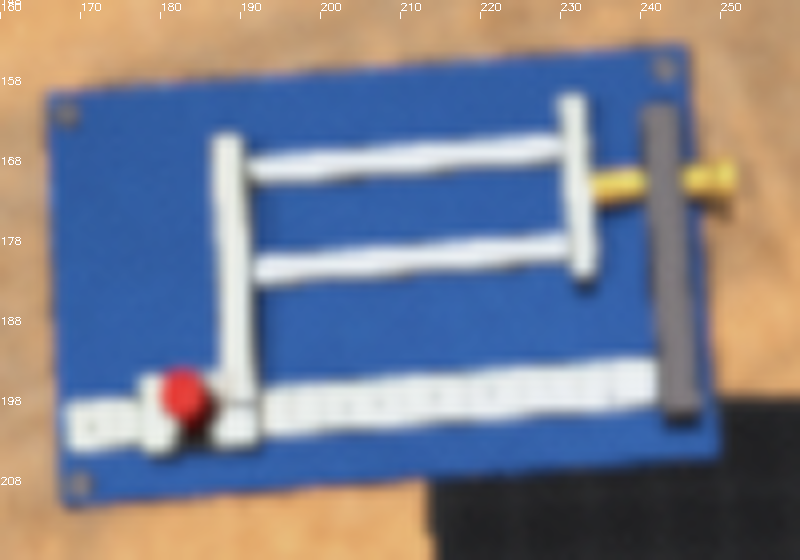

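View pics/fan.png

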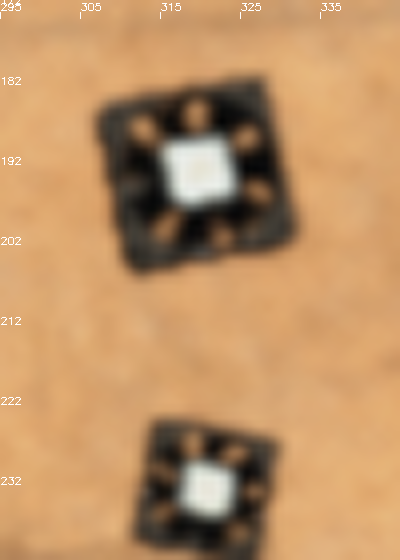

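```bash
cat > m.py <<'E'
from h import *
c=pickle.load(open('top.pkl','rb'))
px=lambda p,u0,v0:(np.float64(p)+.5)/8-.5+[u0,v0]
W=ray(c,px([[47,93],[688,45],[720,458],[65,507]],160,148),.008)
L=np.float64([[123,-55],[-107,-55],[-107,95],[123,95]])/1e3
M=L-L.mean(0);U,S,V=np.linalg.svd((W-W.mean(0)).T@M);R=U@V
o=W.mean(0)-R@L.mean(0);yaw=np.arctan2(R[1,0],R[0,0])
print('caliper',o,np.degrees(yaw),'res',(W-o-L@R.T)*1e3)
cal=lambda p:R.T@(np.asarray(p)-o)
wld=lambda p:o+R@np.asarray(p)
print('rest',wld([-.004,0]))
for n,p,z in[('knob',[183,393],.06),('brk top a',[658,106],.032),('brk b',[684,418],.032),('jawface hi',[572,96],.032),('jawface lo',[584,275],.032),('mov a',[228,135],.032),('railend',[560,147],.016),('railend2',[568,245],.016)]:
    w=ray(c,px([p],160,148),z)[0];print(n,w,cal(w)*1e3)
F=ray(c,px([[97,107],[267,78],[298,240],[130,272]],295,172),.014)
e=np.roll(F,-1,0)-F
print('fan',F.mean(0),np.linalg.norm(e,axis=1),np.degrees(np.arctan2(e[:,1],e[:,0])))
E
python3 m.py
```

```text
caliper [0.55147449 0.04448184] 92.86879848107415 res [[-0.27342356 -0.30014367]
 [-0.6152553   0.83094449]
 [ 0.15644913  0.8370885 ]
 [ 0.73222974 -1.36788931]]
rest [0.55167468 0.04048686]
knob [0.48082103 0.11134894] [70.3194312  67.21828018]
brk top a [ 0.58248183 -0.04812336] [-94.04103538 -26.3336786 ]
brk b [ 0.47249718 -0.05451599] [-94.92102732  83.83307802]
jawface hi [ 0.58691288 -0.01833135] [-64.50812832 -32.25023446]
jawface lo [ 0.52320701 -0.02137858] [-64.36312805  31.52830627]
mov a [0.57632307 0.10125423] [ 55.45759012 -27.65884234]
railend [ 0.57287988 -0.0130178 ] [-58.49889784 -18.50076541]
railend2 [ 0.53751545 -0.01524185] [-58.95020417  16.93066028]
fan [ 0.48808384 -0.26111558] [0.06077761 0.05804985 0.0597069  0.05902823] [ -81.77948202 -173.02397637   99.17230669    8.04402307]
```

Measured against the sizes given, the caliper and fan fit well. The caliper yaw is 92.9°, the moving face is at x≈+50 mm and the fixed face at about −60 mm. The fan is at (0.488, −0.261) with its sides at 8.1°. I'll move above it with the fingers closing along roughly world x, which is a +83° turn.

```bash
python3 -m inch '[33,31,0,7,100,66,62,0,14,100,99,93,0,21,100,132,124,0,28,100,165,155,0,35,100,198,186,0,42,100,231,217,0,49,100,264,248,0,56,100,297,279,0,63,100,330,310,0,70,100]' 20
python3 -m inch '[3,9,-20,7,100,3,9,-50,13,100,3,9,-80,13,100,3,9,-110,13,100,3,9,-130,13,100,3,9,-150,13,100,3,9,-150,13,100,3,9,-150,13,100]'
python3 - <<'E'
from plant import robot, read_camera
from h import *
s=robot.read_state();print(s['q'],s['tool_pos'],s['orientation'],s['force'])
c=read_camera('top')
crop(c,290,162,60,60,8,'f1.png')
E
```

```text
t: 0.93
tool_pos: [0.46, -0.2924, 0.2184]
orientation: [-2.31, -2.129, 0.0]
force: [0.2, -0.7, 0.0]
opening: 0.0935
gripper_force: 0.0
t: 1.6
tool_pos: [0.4608, -0.2844, 0.0674]
orientation: [-2.059, -2.368, 0.0]
force: [1.2, -0.2, -0.3]
opening: 0.0928
gripper_force: 0.0
[-6.47611512e-01  1.03674923e-01  1.80266021e+00 -1.69667019e-05
  1.23879312e+00 -7.87175439e-01] [ 0.46084593 -0.28441254  0.06737631] [-2.05882405e+00 -2.36827017e+00  4.02057856e-04] [ 1.20158792 -0.18355405 -0.34016741]
```

View pics/f1.png

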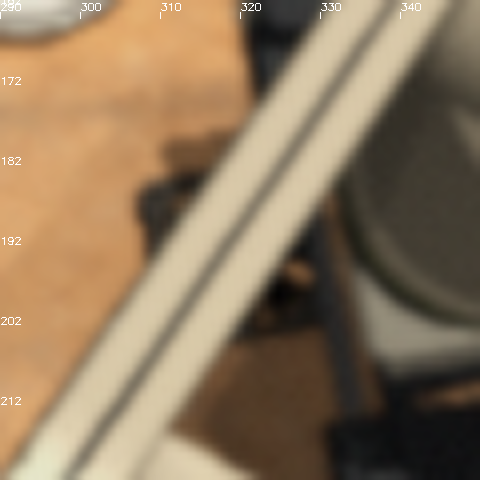

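The picture shows the arm covering most of the fan, with its corner still at about (307,187), where it was. The tool yaw is right at 8.0°. The position is 27/23 mm short because of the speed cap, so I'll correct that, go down and grip.

```bash
python3 -m inch '[14,12,0,0,100,27,23,0,0,100,27,23,-15,0,100,27,23,-30,0,100,27,23,-45,0,100,27,23,-58,0,100,27,23,-64,0,100,27,23,-64,0,100]' 15
python3 -m inch '[0,0,0,0,62,0,0,0,0,58,0,0,0,0,55,0,0,0,0,55,0,0,0,0,55,0,0,0,0,55]' 15
```

```text
t: 2.32
tool_pos: [0.4885, -0.2621, 0.004]
orientation: [-2.06, -2.37, 0.0]
force: [0.2, 1.0, -0.0]
opening: 0.0931
gripper_force: 0.0
t: 2.82
tool_pos: [0.4893, -0.2625, 0.0051]
orientation: [2.061, 2.37, 0.0]
force: [0.4, -0.5, 3.3]
opening: 0.0602
gripper_force: 15.0
```

```bash
python3 -m inch '[0,0,25,0,55,0,0,50,0,55,0,0,80,0,55,6,25,90,0,55,12,55,90,0,55,18,85,90,0,55,24,115,90,0,55,30,145,90,0,55,36,175,90,0,55,42,205,90,0,55]' 15
python3 -m inch '[5,30,0,-2,55,10,60,0,-4,55,15,80,0,-5,55,18,90,0,-5,55,18,90,0,-5,55,18,90,0,-5,55]'
python3 - <<'E'
from plant import robot, read_camera
from h import *
c=read_camera('top'); pickle.dump(c,open('t2.pkl','wb'))
crop(c,160,138,100,75,8,'f2.png')
E
```

```text
t: 3.65
tool_pos: [0.5309, -0.0558, 0.0947]
orientation: [-2.061, -2.371, 0.0]
force: [-0.4, -0.1, -1.0]
opening: 0.0595
gripper_force: 15.0
t: 4.15
tool_pos: [0.5489, 0.0324, 0.0945]
orientation: [2.16, 2.281, -0.001]
force: [0.2, 0.4, -1.4]
opening: 0.06
gripper_force: 15.0
```

View pics/f2.png

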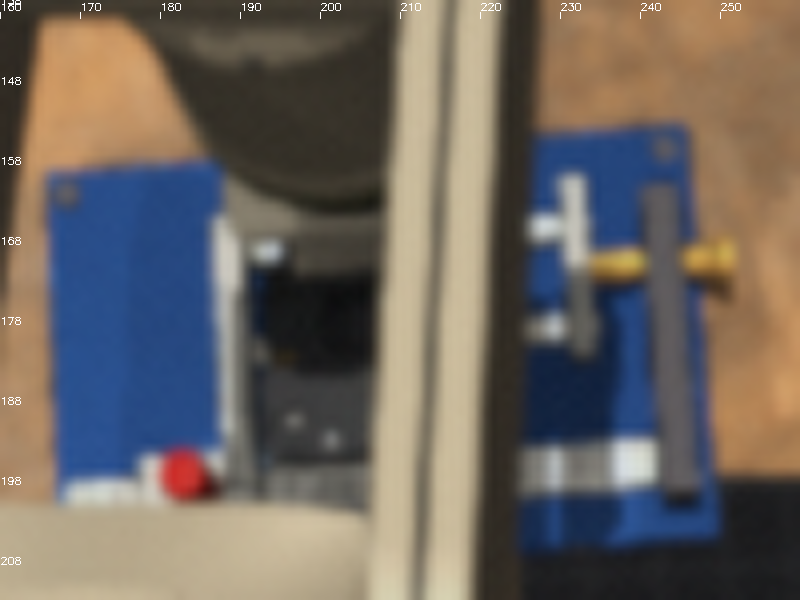

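The body hides the fan, and the rails and jaws are where I measured them. Grip and yaw (3.1°) are good, so I'll centre and lower onto the rails.

```bash
python3 -m inch '[3,7,-10,0,55,3,7,-25,0,55,3,7,-40,0,55,3,7,-55,0,55,3,7,-65,0,55,3,7,-70,0,55,3,7,-72,0,55,3,7,-72,0,55,3,7,-72,0,55]' 15
```

```text
t: 4.95
tool_pos: [0.5526, 0.0395, 0.0233]
orientation: [2.162, 2.278, 0.001]
force: [0.1, 0.6, -0.1]
opening: 0.0601
gripper_force: 15.0
```

```bash
python3 -m inch '[0,0,-1,0,55,0,0,-1,0,55,0,0,-1,0,55]'; python3 -m inch '[0,0,-1,0,55,0,0,-1,0,55,0,0,-1,0,55]'
```

```text
t: 5.2
tool_pos: [0.5524, 0.0398, 0.0222]
orientation: [2.162, 2.278, 0.001]
force: [0.2, -0.3, -1.3]
opening: 0.0602
gripper_force: 15.0
t: 5.45
tool_pos: [0.5525, 0.0398, 0.0211]
orientation: [2.162, 2.278, 0.001]
force: [0.3, 0.4, 2.0]
opening: 0.0596
gripper_force: 15.0
```

```bash
python3 -m inch '[0,0,0,0,75,0,0,0,0,85,0,0,0,0,85,0,0,0,0,85,0,0,20,0,85,0,0,45,0,85,0,0,75,0,85,0,0,95,0,85,0,0,95,0,85]' 15
python3 m.py | head -7
```

```text
t: 6.2
tool_pos: [0.5553, 0.0397, 0.1212]
orientation: [2.158, 2.275, 0.009]
force: [1.1, -0.3, 0.5]
opening: 0.079
gripper_force: 0.0
caliper [0.55147449 0.04448184] 92.86879848107415 res [[-0.27342356 -0.30014367]
 [-0.6152553   0.83094449]
 [ 0.15644913  0.8370885 ]
 [ 0.73222974 -1.36788931]]
rest [0.55167468 0.04048686]
knob [0.48082103 0.11134894] [70.3194312  67.21828018]
brk top a [ 0.58248183 -0.04812336] [-94.04103538 -26.3336786 ]
```

The fan is released. Next I'll close the fingers and come down behind the knob (its +x side), 15 mm clear of it.

```bash
python3 -m inch '[-18,25,0,0,50,-37,50,0,0,0,-55,78,0,0,0,-74,103,0,0,0,-74,103,-20,0,0,-74,103,-45,0,0,-74,103,-65,0,0,-74,103,-80,0,0,-74,103,-80,0,0,-74,103,-80,0,0]' 5
python3 - <<'E'
from plant import robot, read_camera
from h import *
c=read_camera('top'); pickle.dump(c,open('t3.pkl','wb'))
crop(c,160,138,100,75,8,'f3.png')
s=robot.read_state();print(s['tool_pos'],s['orientation'],s['force'],s['opening'])
E
```

```text
t: 7.03
tool_pos: [0.4767, 0.1425, 0.0344]
orientation: [-2.161, -2.278, 0.004]
force: [-0.1, 0.1, -0.4]
opening: 0.0168
gripper_force: 0.0
[0.47784845 0.14266395 0.0356775 ] [-2.16233985e+00 -2.27846277e+00  8.48472711e-04] [ 0.47308776 -0.17591334  0.05775833] 0.013306668272326955
```

View pics/f3.png

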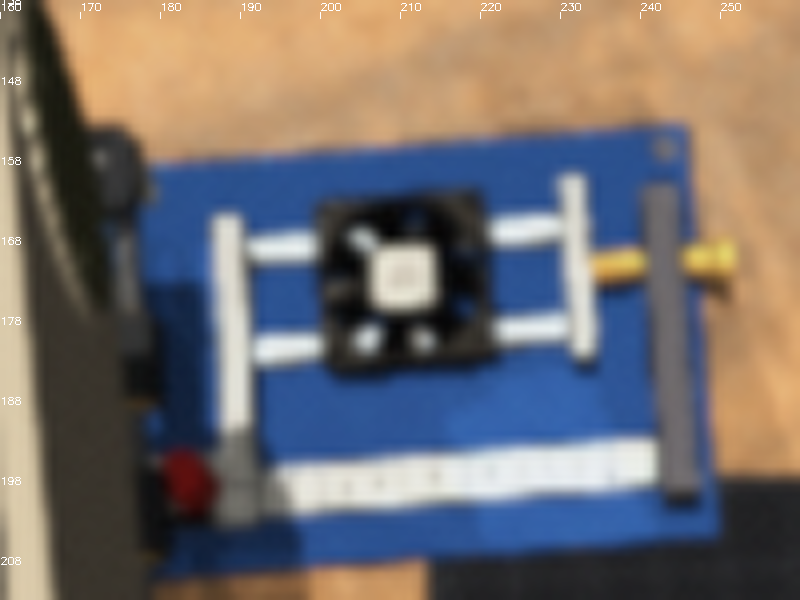

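The fan lies square and centred on the rails, with edges at x≈322 and 492 in the crop. The jaw faces are at about 245 and 563, which leaves roughly 47 mm of travel. I'll push along −x of the caliper.

```bash
python3 -m inch '[0,-5,0,0,0,0,-10,0,0,0,1,-14,0,0,0,1,-17,0,0,0,1,-20,0,0,0,1,-23,0,0,0,1,-26,0,0,0,1,-29,0,0,0,2,-32,0,0,0,2,-35,0,0,0]' 5
python3 -m inch '[0,-1.5,0,0,0,0,-3,0,0,0,0,-4.5,0,0,0,0,-6,0,0,0,0,-7.5,0,0,0,0.5,-9,0,0,0,0.5,-10.5,0,0,0,0.5,-12,0,0,0,0.5,-12,0,0,0]'
python3 -m inch '[0,-1.5,0,0,0,0,-3,0,0,0,0.5,-4,0,0,0,0.5,-5,0,0,0,0.5,-5,0,0,0]'
```

```text
t: 7.92
tool_pos: [0.4802, 0.1075, 0.0357]
orientation: [2.162, 2.279, 0.0]
force: [1.3, 4.5, 3.5]
opening: 0.0004
gripper_force: 2.2
t: 8.67
tool_pos: [0.4807, 0.0955, 0.0357]
orientation: [2.162, 2.278, 0.0]
force: [2.8, 3.9, 1.4]
opening: 0.0005
gripper_force: 1.7
t: 9.08
tool_pos: [0.4809, 0.0906, 0.0356]
orientation: [-2.163, -2.279, 0.0]
force: [2.0, 4.6, 1.7]
opening: 0.0004
gripper_force: 1.9
```

```bash
python3 -m inch '[0,-1,0,0,0,0,-2,0,0,0,0,-3,0,0,0,0,-4,0,0,0,0,-5,0,0,0,0,-5,0,0,0]'
python3 - <<'E'
from plant import robot, read_camera
from h import *
c=read_camera('top'); pickle.dump(c,open('t4.pkl','wb'))
crop(c,175,148,80,60,10,'f4.png')
E
```

```text
t: 9.58
tool_pos: [0.4812, 0.0855, 0.0356]
orientation: [2.162, 2.278, 0.0]
force: [2.1, 3.3, 1.5]
opening: 0.0004
gripper_force: 1.9
```

View pics/f4.png

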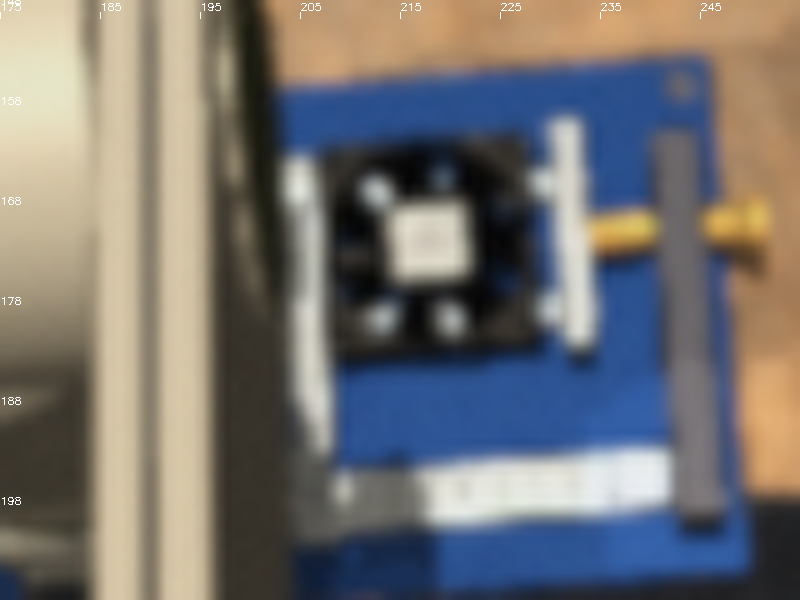

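The jaw touches the fan, and about 22 px (roughly 6 mm) remain to the fixed face. I'll go 3.5 mm, then use fine steps.

```bash
python3 -m inch '[0,-1,0,0,0,0,-2,0,0,0,0,-3,0,0,0,0,-3.5,0,0,0,0,-3.5,0,0,0]'
for i in 1 2; do python3 -m inch '[0,-0.3,0,0,0,0,-0.3,0,0,0]' | grep -E 'pos|force:'; done
```

```text
t: 10.05
tool_pos: [0.4813, 0.0821, 0.0357]
orientation: [2.162, 2.278, 0.001]
force: [2.8, 3.3, 1.0]
opening: 0.0003
gripper_force: 2.2
tool_pos: [0.4813, 0.0819, 0.0357]
force: [2.7, 3.7, 1.1]
gripper_force: 2.3
tool_pos: [0.4813, 0.0816, 0.0357]
force: [4.4, 4.8, 1.0]
gripper_force: 2.4
```

```bash
python3 -m inch '[0,-0.3,0,0,0,0,-0.3,0,0,0]' | grep -E 'pos|^force:'; python3 -m inch '[0,-0.3,0,0,0,0,-0.3,0,0,0]' | grep -E 'pos|^force:'; python3 -m inch '[0,0,0,0,0]' | grep ^force:
```

```text
tool_pos: [0.4812, 0.0814, 0.0356]
force: [4.0, 4.5, 0.4]
tool_pos: [0.4813, 0.0811, 0.0356]
force: [3.6, 5.5, 0.5]
force: [4.5, 4.0, 0.3]
```

```bash
python3 -m inch '[0,-0.3,0,0,0,0,-0.3,0,0,0]' | grep -E 'pos|^force:';python3 -m inch '[0,0,0,0,0]' | grep ^force:
```

```text
tool_pos: [0.4813, 0.0808, 0.0357]
force: [3.9, 4.6, 1.2]
force: [3.2, 4.7, 0.4]
```

```bash
python3 -m inch '[0,-0.3,0,0,0,0,-0.3,0,0,0]' | grep -E 'pos|^force:';python3 -m inch '[0,0,0,0,0]' | grep ^force:
```

```text
tool_pos: [0.4813, 0.0805, 0.0357]
force: [4.3, 4.8, 1.4]
force: [4.0, 4.1, 0.2]
```

```bash
python3 -m inch '[0.3,-0.3,0,0,0,0.3,-0.3,0,0,0]' | grep -E 'pos|^force:';python3 -m inch '[0,0,0,0,0]' | grep ^force:
```

```text
tool_pos: [0.4814, 0.0802, 0.0356]
force: [2.2, 4.1, 1.4]
force: [2.8, 4.6, 2.3]
```

```bash
python3 -m inch '[0.1,-0.3,0,0,0,0.1,-0.3,0,0,0]' | grep -E 'pos|^force:';python3 -m inch '[0,0,0,0,0]' | grep ^force:
```

```text
tool_pos: [0.4814, 0.0799, 0.0356]
force: [3.3, 3.7, 1.8]
force: [2.0, 4.4, 1.4]
```

```bash
python3 -m inch '[0,-0.3,0,0,0,0,-0.3,0,0,0]' | grep -E 'pos|^force:';python3 -m inch '[0,0,0,0,0]' | grep ^force:
```

```text
tool_pos: [0.4814, 0.0796, 0.0356]
force: [2.8, 4.9, 1.5]
force: [2.4, 4.4, 1.8]
```

```bash
python3 -m inch '[0,-0.3,0,0,0,0,-0.3,0,0,0]' | grep -E 'pos|^force:';python3 -m inch '[0,0,0,0,0]' | grep ^force:
```

```text
tool_pos: [0.4814, 0.0793, 0.0356]
force: [2.8, 5.1, 1.4]
force: [2.9, 4.0, 0.9]
```

```bash
python3 -m inch '[0,-0.3,0,0,0,0,-0.3,0,0,0]' | grep -E 'pos|^force:';python3 -m inch '[0,0,0,0,0]' | grep ^force:
```

```text
tool_pos: [0.4814, 0.0792, 0.0356]
force: [2.5, 5.3, 1.5]
force: [3.7, 5.4, 1.2]
```

```bash
python3 - <<'E'
from plant import read_camera
from h import *
c=read_camera('top'); pickle.dump(c,open('t5.pkl','wb'))
crop(c,200,158,40,30,20,'f5.png')
E
```

```text
(no output)
```

View pics/f5.png

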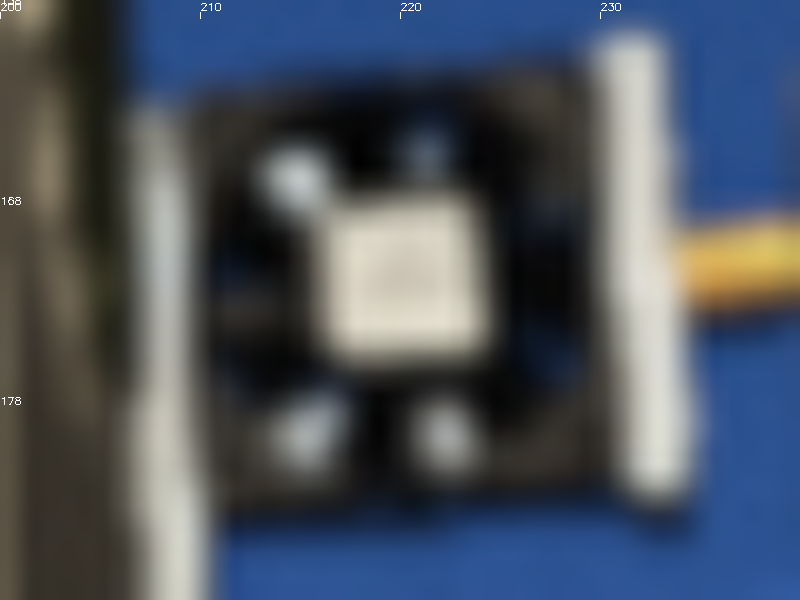

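The fan now reaches the fixed face with no visible gap, and the force is starting to rise. I'll use smaller steps.

```bash
python3 -m inch '[0,-0.2,0,0,0,0,-0.2,0,0,0]' | grep -E 'pos|^force:';python3 -m inch '[0,0,0,0,0]' | grep ^force:
```

```text
tool_pos: [0.4814, 0.0791, 0.0356]
force: [2.5, 7.0, 0.7]
force: [3.4, 6.5, 1.4]
```

```bash
python3 -m inch '[0,-0.2,0,0,0,0,-0.2,0,0,0]' | grep -E 'pos|^force:';python3 -m inch '[0,0,0,0,0]' | grep ^force:
```

```text
tool_pos: [0.4814, 0.079, 0.0356]
force: [2.8, 6.5, 1.7]
force: [2.9, 6.6, 1.7]
```

```bash
python3 -m inch '[0,-0.2,0,0,0,0,-0.2,0,0,0]' | grep -E 'pos|^force:';python3 -m inch '[0,0,0,0,0,0,0,0,0,0]' | grep ^force:
```

```text
tool_pos: [0.4814, 0.0789, 0.0356]
force: [2.9, 7.5, 0.7]
force: [3.3, 6.7, 1.6]
```

```bash
python3 -m inch '[0,-0.1,0,0,0,0,-0.1,0,0,0]' | grep -E 'pos|^force:';python3 -m inch '[0,0,0,0,0,0,0,0,0,0]' | grep ^force:
```

```text
tool_pos: [0.4814, 0.0789, 0.0356]
force: [2.1, 7.0, 1.8]
force: [2.4, 7.5, 0.7]
```

About 3 N of nip is applied. I'll back off along +x, then up.

```bash
python3 -m inch '[0,2,0,0,0,-1,8,0,0,0,-1,20,0,0,0,-1,35,0,0,0,-1,35,30,0,0,-1,35,65,0,0,-1,35,100,0,0,-1,55,110,0,0,-1,80,110,0,0,-1,80,110,0,0]'
python3 -m inch '[0,0,0,0,0,0,0,0,0,0,0,0,0,0,0,0,0,0,0,0]'
python3 - <<'E'
from plant import read_camera
from h import *
c=read_camera('top'); crop(c,175,148,80,60,10,'f6.png')
E
```

```text
t: 14.6
tool_pos: [0.4807, 0.1618, 0.147]
orientation: [2.161, 2.28, 0.004]
force: [0.4, 0.1, -0.0]
opening: 0.0008
gripper_force: 0.0
t: 14.93
tool_pos: [0.4799, 0.1576, 0.1449]
orientation: [-2.163, -2.278, 0.002]
force: [0.2, 0.6, -0.6]
opening: 0.0005
gripper_force: 0.0
```

View pics/f6.png

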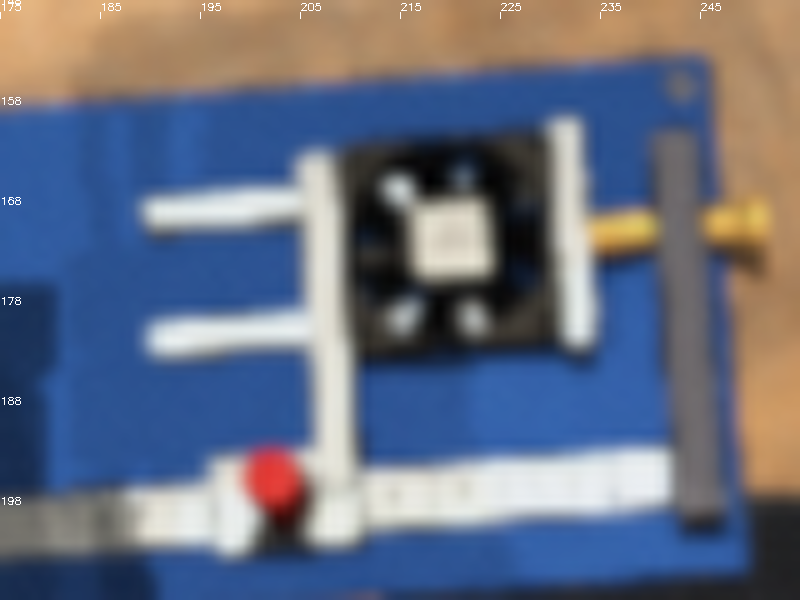

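The picture shows the fan nipped between both jaws (edges at x≈345 and 550), square and centred, with the arm clear.

```bash
python3 -c "
from plant import job
print(job.close_job())"
```

```text
the job is handed in; nothing more can be done
None
```

The job is handed in, with no verdict returned: the fan lies square on the rails, nipped between both jaws at about 3 N (estimated from the wrist force before release), the arm is clear, and nothing else was touched.

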